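# Pack the last ring cone and latch the gasketed dust case

### The job

Stand the loose ring cone upright in the empty socket of the open dust case, beside the two cones already packed. Then swing the lid down and press it against its rubber gasket just until the spring catch at the front clicks over the lid's striker bar and holds the lid down by itself; feel for the catch and press gently, because the thin lid cracks if it is forced. Leave all three cones standing in their sockets and let go of everything.

Things in the scene. Friction and masses are not known exactly. Their poses are not given: they have to be found in the camera images.
- case: Grey plastic dust case, screwed to the bench (fixed). Tray 104 mm deep (its x), 250 mm wide (its y), 62 mm high to the rim, walls 7 mm; end lugs reach 141 mm either side. Origin: centre of its underside; x points from the front to the hinge, y left, z up. Inside, a wooden nest (top 23 mm above the bench) has three round sockets, 48 mm wide, 14 mm deep, at y = -70, 0, +70 mm.
- socket_empty (a point): Centre of the floor of the empty socket (case y = -70 mm, x = 0), 9 mm above the bench; axes as the case's.
- cone_loose: Loose cast ring cone, 44 mm diameter at its foot, 66 mm high, narrowing to 24 mm diameter at 40 mm height and 16 mm at 56 mm, 25 to 50 g. It stands upright on the bench to the right or to the left of the case. Origin: centre of its foot; z up.
- cone_mid: Ring cone already packed in the middle socket, 38 mm foot, 62 mm high. Origin: centre of its foot.
- cone_end: Ring cone already packed in the left socket (case y = +70 mm), 40 mm foot, 55 mm high. Origin: centre of its foot.
- rim_front (a point): Middle of the front rim of the case's tray, 62 mm above the bench, 52 mm in front of the case's origin; axes as the case's. A black rubber gasket stands 6 to 11 mm proud of this rim: it is of varying thickness, and the catch is screwed higher or lower to suit it (up to 2.5 mm either way), so the lid's height at the click varies and can only be felt.
- lid_hinge (a point): Middle of the lid's hinge axis (along the case's y), 56 mm behind the case's origin, 62 mm above the bench; fixed to the case, axes as the case's.
- lid_press (a point): Centre of the raised thumb pad on the lid's top, 30 by 90 mm: the place to press. Lid down, it lies 92 mm before the hinge axis and 29 mm above it. Turns with the lid: x points to the hinge, z out of the top face. Lid 104 by 250 mm, top face 28 mm above the hinge axis, front face 108 mm before it; a steel striker bar, 34 mm wide and 4 mm thick, stands 10 mm out of the front.
- lid (a joint): Lid angle, rad: 0 = on its hard stop, 1.85 = fully open. The stiff hinge keeps the lid where it is left (1.5 N at the front moves it). Coming down, the striker rides on the catch from 0.15 to 0.12 rad on (2 to 3 N); the lid meets the gasket at 0.04 to 0.09, which pushes back some 4.5 N per mm at the pad. It clicks at 11 to 16 N, between 0.01 and 0.06; beyond, force climbs on and over 22 N the lid cracks.
- catch (a joint): Swing of the catch, rad: a sprung steel hook 22 mm wide at the middle of the case's front, 57 to 67 mm before the origin, pivot 24 mm and top about 91 mm above the bench. 0 = at rest; about 0.08 when the lid's striker has pushed it outward; snaps back to 0 when it catches over the striker. Until it has caught, the gasket lifts the lid again and the hook stays pushed out when let go.

How it is judged:
By the outcome, as a careful person would: the job done as asked, in the order asked, and still so for the second after the job is handed in, with the robot touching nothing.
It also fails if it takes over 58 s, if anything falls off the work surface, if the arm or the gripper's body presses on something with over 40 N, if the wrist force passes 120 N, or if a joint passes its speed limit or range.

### The arm

A 6-joint arm with a two-finger parallel gripper is mounted at the origin on a cart in front of the work surface, level with it; the furniture and walls round the work are solid. World frame = base frame: x ahead of the robot, y to its left, z up, the work surface at z = 0. Lengths are in m, angles in rad, forces in N, time in s.
With the tool pointing down it reaches from about 0.35 to 0.775 m from the base axis. Payload 5.5 kg.
Tool frame: the origin (TCP) lies midway between the tips of the shut fingers; the grasp point (between the pads) lies 19 mm behind it; z points along the fingers, y is the line along which they close (so a half turn about z gives the same grasp; the last joint's range is limited). The gripper opens to 85 mm and grips with 20 to 120 N. Pads are 22 mm wide; open, the fingers measure 114 mm over their backs; the gripper's body (76 mm by 85 mm) begins 54 mm behind the grasp point. The pads swing forward as they close: fully open they stand 13 mm farther back than shut.
Start: joints at [-1.25, 0.313, 0.046, 1.304, 0, 1.431], TCP at [0.256, -0.515, 0.231] pointing down, gripper open.
Joint ranges: [-2.76, 2.76], [-0.86, 1.69], [-1.03, 1.26], [-2.2, 2.34], [-1.47, 1.5], [-3.14, 3.14]. Speed limits (rad/s): [2.57, 2.57, 3.14, 3.14, 3.14, 3.14].

### API

Orientations are given as a unit quaternion [w, x, y, z].
In Python, from workcell import telemetry, imaging, env gives the robot as it stands. The module is installed in compiled form; this text tells all that it offers.
- The arm moves only by the tool step_arm, never from a script. Its argument "moves" is a list of rows, each a list of 3 entries, a list of its own where there are three numbers: the shift along the tool's x, y, z in mm, then the turn, a rotation vector about the tool's x, y, z in rad, then the finger opening in mm, from 0 to 85.4. A call has 1 to 8 rows; each row is the pose to reach, as a shift and turn from the pose commanded when the call began, along the tool's axes at that moment; what a row does not reach only later rows make up. A row lasts 1/12 s, in which the tool goes at most 41.7 mm and 7.16 degrees, less where a joint would pass 70% of its speed; a pose out of reach is approached as far as the arm can. A call with a gripper value outside its range is refused whole. The fingers move at their own pace and stop on an object; "grip_force" is the grip in N (left out, the last holds). Time passes only in rows, so rows that repeat a pose let the fingers close. It gives the time, the measured TCP pose, the force, the opening and the grip force at its end, in the units of the state.
- telemetry.get_state(): the state, without advancing time (a new reading comes with each control period).
- imaging.read_camera(name): name is "side" or "top"; returns the picture (480x640x3 uint8, red, green, blue); there is no depth.
- imaging.camera_params(name): a dict with "camera_matrix" (3x3 intrinsics, pixels), "pose" (4x4, takes a point from camera to world coordinates). Camera axes: x right, y up, looking along -z (the intrinsics and any distortion apply to the point x, -y, -z); pixel columns grow to the right and rows downward; lengths in m; the calibration is good to about 2 mm. A picture is of the moment at which its call begins. camera_params takes no time and is no camera call.
- env.hand_in(): hands the job in; it is judged then, once.
The state is a dict: "clock": time; "joint_pos": joint angles; "qvel": joint speeds; "tau": joint torques, N m; "tcp_pos": TCP position; "orientation": TCP orientation; "wrist_force": force on the tool from outside, world axes, zero at the start; "ft_torque": the same for the moment, N m; "finger_gap": finger opening in m; "grip_force": force on a finger pad.
Only numpy, scipy, OpenCV 4.12 (cv2) and the standard library are available. Lean on these libraries where they do the work, as an engineer would, in place of code of your own. Each camera call takes 0.05 s, during which the arm holds its last target. There are 200 camera calls.

## Working session

There is one attempt and no reset: what is moved stays moved. The work goes in short steps, Python scripts to look and compute and a tool call to move; the robot and the scene stay as the last step left them, time stands still between calls to the robot, and variables do not carry over. Pictures are saved under pics/ and viewed, at most 10 in all, crops included, and the job is handed in when it is done.

Besides the shell and the picture viewer there is one more tool, called after ">>>" as a command line: name --argument value ..., lists and objects as JSON in quotes. step_arm: Moves the arm, as the interface text tells. Its arguments: {"type":"object","properties":{"moves":{"type":"array"},"grip_force":{"type":"number"}},"required":["moves"]}

```bash
mkdir -p pics; python3 - <<'E'
from workcell import telemetry, imaging
import cv2, numpy as np
s=telemetry.get_state(); print(s['clock'],s['tcp_pos'],s['orientation'],s['wrist_force'])
for n in ('side','top'):
    im=imaging.read_camera(n); cv2.imwrite(f'pics/{n}0.png',im[:,:,::-1]); p=imaging.camera_params(n); print(n,p['camera_matrix'],np.round(p['pose'],4),[k for k in p])
E
```

```text
0.0 [ 0.25550816 -0.51453432  0.23043469] [-8.96303385e-04  9.73576218e-01  2.28360541e-01 -8.57757981e-05] [-0.89093665  1.05673435  0.33188607]
side [[444.58854415   0.         320.84451154]
 [  0.         444.58854415 241.2258112 ]
 [  0.           0.           1.        ]] [[-9.997e-01 -2.340e-02  3.000e-04  5.276e-01]
 [ 1.330e-02 -5.585e-01  8.294e-01  7.713e-01]
 [-1.920e-02  8.291e-01  5.587e-01  5.576e-01]
 [ 0.000e+00  0.000e+00  0.000e+00  1.000e+00]] ['camera_matrix', 'pose']
top [[603.08762161   0.         320.16577724]
 [  0.         603.08762161 245.44652309]
 [  0.           0.           1.        ]] [[ 0.0219  0.9971 -0.0735  0.4477]
 [-0.9998  0.0216 -0.0052  0.0165]
 [-0.0036  0.0736  0.9973  1.129 ]
 [ 0.      0.      0.      1.    ]] ['camera_matrix', 'pose']
```

View pics/top0.png

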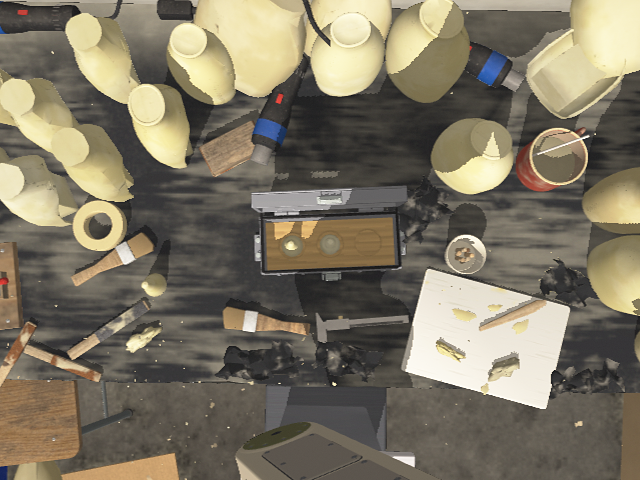

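View pics/side0.png

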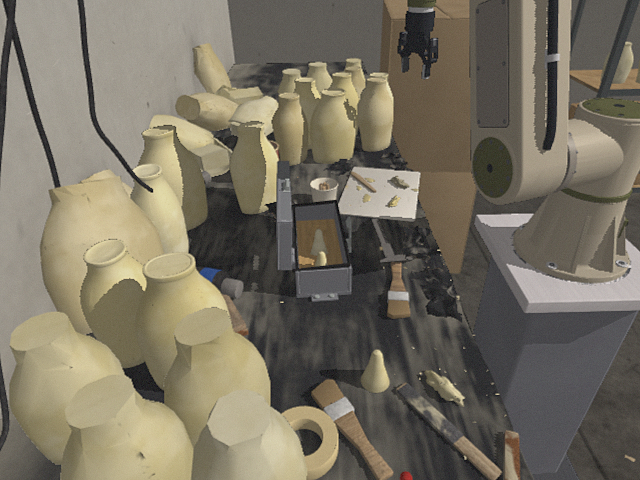

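The top view shows the case at about (330,240), its catch at (333,276) and the empty socket on the right. The loose cone is at about (153,285) in the top view and (376,372) in the side view. I'll zoom in on both.

```bash
cat > h.py <<'E'
import numpy as np, cv2
from workcell import imaging
def ray(n,u,v):
    p=imaging.camera_params(n);K=p['camera_matrix'];T=p['pose']
    d=np.array([(u-K[0,2])/K[0,0],-(v-K[1,2])/K[1,1],-1.]);return T[:3,3],T[:3,:3]@d
def onz(n,u,v,z):
    o,d=ray(n,u,v);return o+d*(z-o[2])/d[2]
def proj(n,P):
    p=imaging.camera_params(n);K=p['camera_matrix'];T=p['pose']
    c=T[:3,:3].T@(np.array(P)-T[:3,3]);return K[0,0]*c[0]/-c[2]+K[0,2],K[1,1]*-c[1]/-c[2]+K[1,2]
def tri(a,b):
    (o1,d1),(o2,d2)=ray('top',*a),ray('side',*b)
    s=np.linalg.lstsq(np.c_[d1,-d2],o2-o1,rcond=None)[0];p,q=o1+d1*s[0],o2+d2*s[1];return (p+q)/2,np.linalg.norm(p-q)
E
python3 - <<'E'
import cv2,numpy as np
t=cv2.imread('pics/top0.png');s=cv2.imread('pics/side0.png')
a=cv2.resize(t[175:290,240:420],None,fx=4.4,fy=4.4,interpolation=cv2.INTER_CUBIC)
cv2.imwrite('pics/a.png',a[:600])
b=cv2.resize(t[262:312,128:188],None,fx=6,fy=6,interpolation=cv2.INTER_CUBIC)
c=cv2.resize(s[340:400,345:405],None,fx=6,fy=6,interpolation=cv2.INTER_CUBIC)
cv2.imwrite('pics/b.png',np.hstack([cv2.copyMakeBorder(b,0,60,0,0,0),c]))
E
```

```text
(no output)
```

View pics/a.png

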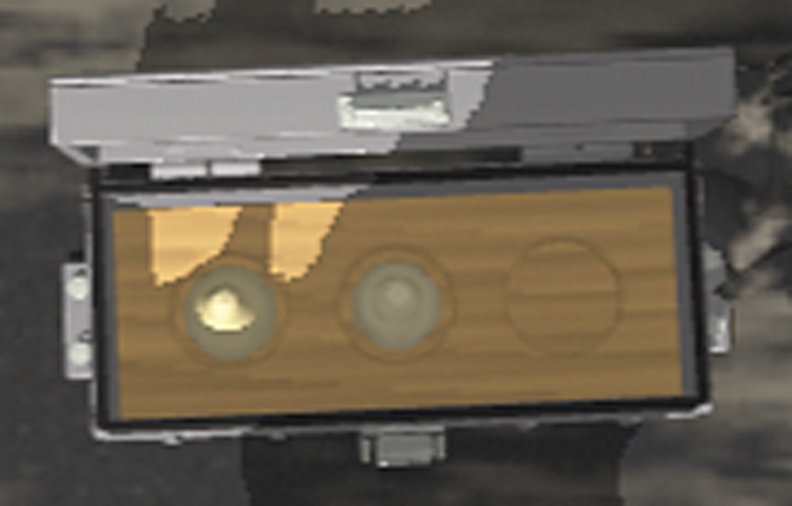

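View pics/b.png

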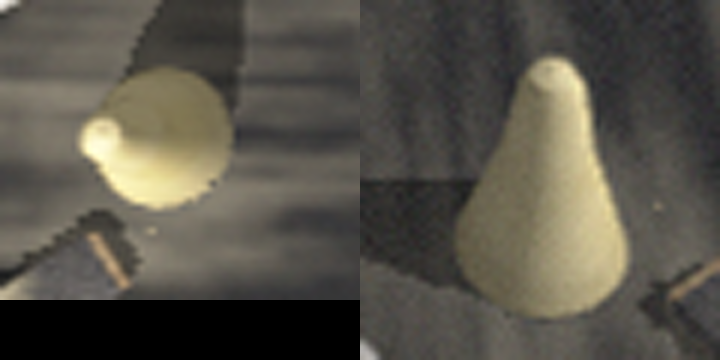

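The crop shows the socket rings at about (563,297), (398,304) and (230,309) in crop pixels. The loose cone's foot circle is centred at about (164,138) in its top crop, and its tip is at (550,70) in the side crop.

```bash
python3 - <<'E'
from h import *
np.set_printoptions(precision=4,suppress=True)
so=[onz('top',*p,.023) for p in [(367.57,242.1),(330.07,243.7),(291.9,244.9)]]
for p in so: print('sock',p, proj('side',p))
print('d',np.linalg.norm(so[0]-so[1]),np.linalg.norm(so[2]-so[1]))
v=so[2]-so[0];print('yaw',np.arctan2(-v[0],v[1]))
f=lambda x,y:(240+(x+.5)/4.4-.5,175+(y+.5)/4.4-.5)
L=onz('top',*f(97,432),.068);R=onz('top',*f(711,408),.068);print('front rim',L,R,np.linalg.norm(L-R),np.arctan2(-(L-R)[0],(L-R)[1]))
F=onz('top',155.25,284.9,0.0);print('foot',F,proj('side',F),proj('side',F+[0,0,.066]),'seen tip',345+190/6,340+65/6)
print('top tip',proj('top',F+[0,0,.066]),'seen 144.8,284.9', tri((144.8,284.9),(345+190/6,340+65/6)))
print('lid press open? catch side')
E
```

```text
sock [ 0.5373 -0.0648  0.023 ] (np.float64(316.12167123022465), np.float64(230.70329440490528))
sock [0.5328 0.0041 0.023 ] (np.float64(318.3812748617403), np.float64(248.30780916988334))
sock [0.5291 0.0743 0.023 ] (np.float64(320.58335845272234), np.float64(268.59977223941553))
d 0.0690305341079386 0.07024144301267328
yaw 0.05875183603821476
front rim [0.4755 0.1238 0.068 ] [ 0.4904 -0.1213  0.068 ] 0.24560137753370584 0.060871617164536235
foot [0.4503 0.3291 0.    ] (np.float64(374.67120339822776), np.float64(381.18913389243653)) (np.float64(376.8861558792029), np.float64(351.3046190120258)) seen tip 376.6666666666667 350.8333333333333
top tip (np.float64(144.8937504410489), np.float64(284.5879084413995)) seen 144.8,284.9 (array([0.4502, 0.3289, 0.0668]), np.float64(0.0008924194012990512))
lid press open? catch side
```

```bash
cat >> h.py <<'E'
from scipy.spatial.transform import Rotation as Ro
from workcell import telemetry
C=np.array([.5331,.0045,0]);yaw=.06
cx=np.array([np.cos(yaw),np.sin(yaw),0]);cy=np.array([-np.sin(yaw),np.cos(yaw),0]);ez=np.array([0,0,1.])
def case(x,y,z): return C+x*cx+y*cy+z*ez
def rot(phi,pitch=0): # tool down, tool x at world angle phi; pitch about case y
    X=np.array([np.cos(phi),np.sin(phi),0]);Z=-ez
    return Ro.from_rotvec(cy*pitch)*Ro.from_matrix(np.c_[X,np.cross(Z,X),Z])
def go(*ts):
    s=telemetry.get_state();q=s['orientation'];R=Ro.from_quat([q[1],q[2],q[3],q[0]])
    print('clock',s['clock'],'tcp',np.round(s['tcp_pos'],4),'F',np.round(s['wrist_force'],1),'gap',s['finger_gap'],'grip',s['grip_force'],'q',np.round(s['joint_pos'],2))
    for p,r in ts: print(np.round(R.inv().apply(np.array(p)-s['tcp_pos'])*1e3,1).tolist(), np.round((R.inv()*r).as_rotvec(),3).tolist())
E
python3 - <<'E'
from h import *
r=rot(yaw+np.pi)
go(([.43,-.33,.25],rot(1.3)),([.46,-.1,.25],rot(1.4)))
# lid angle: striker tip top px
u=(240+395/4.4,175+120/4.4)
for th in np.arange(1.3,1.9,.1):
    # striker end in lid frame (-118, z~?14)
    for zz in (.005,.014):
        x=-.118;P=case(.056+x*np.cos(th)+zz*np.sin(th),0,.062-x*np.sin(th)+zz*np.cos(th));print(round(th,2),zz,np.round(proj('top',P),1),u,np.round(proj('side',P),1))
E
```

```text
clock 0.1 tcp [ 0.2555 -0.5146  0.2305] F [ 0.3 -0.4 -0.1] gap 0.08522638199092482 grip 0.0 q [-1.25  0.31  0.05  1.3   0.    1.43]
[238.4, -87.8, -19.3] [-0.001, -0.001, -0.839]
[367.5, -280.5, -19.0] [-0.001, -0.001, -0.939]
1.3 0.005 [330.3 217.8] (329.77272727272725, 202.27272727272728) [301.1 183. ]
1.3 0.014 [330.1 212.1] (329.77272727272725, 202.27272727272728) [296.5 182.1]
1.4 0.005 [330.1 210.3] (329.77272727272725, 202.27272727272728) [295.  182.3]
1.4 0.014 [329.9 204.6] (329.77272727272725, 202.27272727272728) [290.3 181.8]
1.5 0.005 [329.8 202.9] (329.77272727272725, 202.27272727272728) [288.7 182.2]
1.5 0.014 [329.6 197.2] (329.77272727272725, 202.27272727272728) [284.  182.1]
1.6 0.005 [329.5 195.5] (329.77272727272725, 202.27272727272728) [282.5 182.6]
1.6 0.014 [329.3 190. ] (329.77272727272725, 202.27272727272728) [277.8 183. ]
1.7 0.005 [329.2 188.4] (329.77272727272725, 202.27272727272728) [276.4 183.6]
1.7 0.014 [329. 183.] (329.77272727272725, 202.27272727272728) [271.7 184.4]
1.8 0.005 [328.9 181.5] (329.77272727272725, 202.27272727272728) [270.4 185.1]
1.8 0.014 [328.7 176.3] (329.77272727272725, 202.27272727272728) [265.9 186.3]
```

>>> step_arm --moves '[[[45,-20,-19],[0,0,-0.12],85],[[90,-40,-19],[0,0,-0.24],85],[[135,-60,-19],[0,0,-0.36],85],[[180,-80,-19],[0,0,-0.48],85],[[220,-110,-19],[0,0,-0.6],85],[[255,-140,-19],[0,0,-0.72],85],[[285,-170,-19],[0,0,-0.84],85],[[310,-200,-19],[0,0,-0.94],85]]'

```text
clock: 0.77
tcp_pos: [0.4315, -0.2368, 0.2498]
orientation: [-0.0, 0.763, 0.647, 0.0]
wrist_force: [1.3, -0.3, 1.0]
finger_gap: 0.0856
grip_force: 0.0
```

```bash
python3 - <<'E'
from h import *
go(([.47,.08,.25],rot(2.3)),([.45,.329,.25],rot(yaw+np.pi,-.15)))
E
```

```text
clock 0.7667 tcp [ 0.4315 -0.2368  0.2498] F [ 1.3 -0.3  1. ] gap 0.08562090365866076 grip 0.0 q [-0.67  0.15 -0.12  1.3   0.    1.07]
[318.8, -13.8, -0.1] [-0.0, -0.0, -0.893]
[561.2, -74.2, -0.0] [-0.135, -0.108, -1.791]
```

>>> step_arm --moves '[[[40,0,0],[0,0,-0.11],85],[[80,0,0],[0,0,-0.22],85],[[120,-5,0],[0,0,-0.34],85],[[160,-5,0],[0,0,-0.46],85],[[200,-10,0],[0,0,-0.57],85],[[240,-10,0],[0,0,-0.68],85],[[280,-14,0],[0,0,-0.79],85],[[319,-14,0],[0,0,-0.9],85]]'

```text
clock: 1.43
tcp_pos: [0.47, 0.0803, 0.2501]
orientation: [-0.0, 0.406, 0.914, -0.0]
wrist_force: [0.2, -0.6, 0.6]
finger_gap: 0.0851
grip_force: 0.0
```

```bash
python3 - <<'E'
from h import *
go(([.45,.329,.15],rot(yaw+np.pi,-.15)))
E
```

```text
clock 1.4333 tcp [0.47   0.0803 0.2501] F [ 0.2 -0.6  0.6] gap 0.08514989821141426 grip 0.0 q [ 0.    0.12 -0.16  1.3  -0.    0.84]
[197.8, 152.1, 100.1] [-0.067, -0.14, -0.893]
```

>>> step_arm --moves '[[[25,20,0],[0,-0.02,-0.11],85],[[50,38,0],[-0.01,-0.04,-0.22],85],[[75,57,10],[-0.02,-0.05,-0.33],85],[[100,76,30],[-0.03,-0.07,-0.45],85],[[125,95,50],[-0.04,-0.09,-0.56],85],[[150,114,70],[-0.05,-0.11,-0.67],85],[[175,133,85],[-0.06,-0.12,-0.78],85],[[198,152,100],[-0.067,-0.14,-0.893],85]]'

```text
clock: 2.1
tcp_pos: [0.451, 0.3284, 0.1488]
orientation: [0.075, -0.03, 0.997, 0.002]
wrist_force: [0.4, 0.2, 1.4]
finger_gap: 0.0851
grip_force: 0.0
```

```bash
python3 - <<'E'
from h import *
R=rot(yaw+np.pi,-.15)
z=R.apply([0,0,1]); P=np.array([.4503,.329,.040])
go((P+z*(.019-.003)-z*.06,R),(P+z*(.019-.003),R))
E
```

```text
clock 2.1 tcp [0.451  0.3284 0.1488] F [0.4 0.2 1.4] gap 0.08514605902143366 grip 0.0 q [ 0.52  0.22 -0.3   0.92 -0.07  0.46]
[16.8, 0.7, 63.5] [-0.001, -0.0, 0.0]
[16.8, 0.8, 123.5] [-0.001, -0.0, 0.0]
```

>>> step_arm --moves '[[[17,1,35],[0,0,0],85],[[17,1,65],[0,0,0],85],[[17,1,90],[0,0,0],70],[[17,1,110],[0,0,0],60],[[17,1,123.5],[0,0,0],50],[[17,1,123.5],[0,0,0],40]]'

```text
clock: 2.6
tcp_pos: [0.4513, 0.3266, 0.0219]
orientation: [0.072, -0.027, 0.997, 0.0]
wrist_force: [-1.1, -0.4, 0.2]
finger_gap: 0.0405
grip_force: 0.0
```

>>> step_arm --moves '[[[0,0,0],[0,0,0],0],[[0,0,0],[0,0,0],0],[[0,0,0],[0,0,0],0],[[0,0,0],[0,0,0],0],[[0,0,0],[0,0,0],0],[[0,0,0],[0,0,0],0]]' --grip_force 25

```text
clock: 3.1
tcp_pos: [0.4541, 0.3283, 0.0263]
orientation: [0.076, -0.027, 0.997, 0.002]
wrist_force: [-0.4, -0.3, -0.1]
finger_gap: 0.0292
grip_force: 24.0
```

```bash
python3 - <<'E'
from h import *
go()
E
```

```text
clock 3.1 tcp [0.4541 0.3283 0.0263] F [-0.4 -0.3 -0.1] gap 0.02918199081999758 grip 23.97423585760407 q [ 0.52  0.35 -0.47  0.62 -0.07  0.46]
```

```bash
python3 - <<'E'
from h import *
R=rot(yaw+np.pi,-.15)
s=telemetry.get_state(); P=s['tcp_pos']
go((P+[0,0,.03],R),([P[0],P[1],.17],R),([.50,.10,.17],R))
E
```

```text
clock 3.1 tcp [0.4541 0.3283 0.0263] F [-0.4 -0.3 -0.1] gap 0.02918199081999758 grip 23.97423585760407 q [ 0.52  0.35 -0.47  0.62 -0.07  0.46]
[-4.5, 0.0, -29.7] [-0.001, 0.001, -0.006]
[-21.6, 0.0, -142.0] [-0.001, 0.001, -0.006]
[-54.8, -230.4, -137.1] [-0.001, 0.001, -0.006]
```

>>> step_arm --moves '[[[-2,0,-10],[0,0,0],0],[[-4,0,-27],[0,0,0],0],[[-9,0,-60],[0,0,0],0],[[-15,0,-100],[0,0,0],0],[[-22,0,-137],[0,0,0],0],[[-30,-30,-140],[0,0,0],0],[[-35,-65,-140],[0,0,0],0],[[-40,-100,-140],[0,0,0],0]]'

```text
clock: 3.77
tcp_pos: [0.4787, 0.2291, 0.1726]
orientation: [0.077, -0.028, 0.997, 0.002]
wrist_force: [0.7, 0.0, -1.0]
finger_gap: 0.0298
grip_force: 24.1
```

```bash
python3 - <<'E'
from h import *
go((case(0.004,-.070,.15),rot(yaw+np.pi,-.15)))
im=imaging.read_camera('side');P=telemetry.get_state()['tcp_pos'];u,v=map(int,proj('side',P));print(u,v)
c=im[max(0,v-60):v+60,u-60:u+60,::-1]
cv2.imwrite('pics/c.png',cv2.resize(c,None,fx=5,fy=5,interpolation=cv2.INTER_CUBIC))
E
```

```text
clock 3.7667 tcp [0.4787 0.2291 0.1726] F [ 0.7  0.  -1. ] gap 0.029830280181732432 grip 24.13510350859724 q [ 0.32  0.14 -0.34  0.94 -0.04  0.26]
[-42.0, -297.3, 29.2] [0.0, 0.004, -0.004]
353 249
```

View pics/c.png

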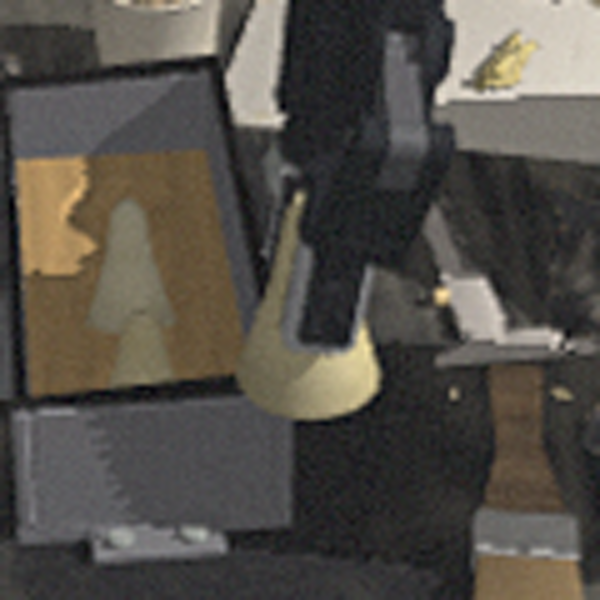

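```bash
python3 - <<'E'
from h import *
f=lambda x,y:(293+x/5,189+y/5)
F=onz('side',*f(311,378),.1463);T=telemetry.get_state()['tcp_pos']
print('foot',F,'tcp',T, 'expected foot', T+np.array([.4503-.4541,.329-.3283,-.0263]))
for l in (0,.1):
  for h,r in ((.056,.008),(.04,.012),(.02,.017)):
    A=F+Ro.from_rotvec(cy*l).apply([0,0,h]);
    a=np.array(proj('side',A+[r,0,0]));print(l,h,'left edge crop',(a-[293,189])*5)
E
```

```text
foot [0.47558913 0.22699601 0.1463    ] tcp [0.47917247 0.22324328 0.17185111] expected foot [0.47537247 0.22394328 0.14555111]
0 0.056 left edge crop [288.23210326 225.45018269]
0 0.04 left edge crop [273.75617272 271.0100635 ]
0 0.02 left edge crop [256.20438081 326.25055699]
0.1 0.056 left edge crop [269.20775096 227.3237559 ]
0.1 0.04 left edge crop [260.35051528 272.33619256]
0.1 0.02 left edge crop [249.61261646 326.90615181]
```

```bash
python3 - <<'E'
from h import *
off=np.array([.0038,-.0007,.0263]);S=case(0,-.07,.009);print(S)
R=rot(yaw+np.pi,-.15)
go(*[(S+off+[0,0,h],R) for h in (.12,.06,.02,0)])
E
```

```text
[ 0.53729748 -0.06537404  0.009     ]
clock 3.8167 tcp [0.4792 0.2232 0.1719] F [ 0.1 -4.8 -1.3] gap 0.029110226133726602 grip 24.18590964283794 q [ 0.31  0.14 -0.34  0.95 -0.04  0.25]
[-44.0, -292.0, 24.7] [-0.005, 0.003, -0.009]
[-34.9, -291.8, 84.0] [-0.005, 0.003, -0.009]
[-28.8, -291.6, 123.5] [-0.005, 0.003, -0.009]
[-25.8, -291.5, 143.3] [-0.005, 0.003, -0.009]
```

>>> step_arm --moves '[[[-6,-38,0],[0,0,0],0],[[-12,-76,0],[0,0,0],0],[[-18,-114,0],[0,0,0],0],[[-24,-152,0],[0,0,0],0],[[-30,-190,5],[0,0,0],0],[[-36,-228,10],[0,0,0],0],[[-40,-262,18],[0,0,0],0],[[-44,-290,25],[0,0,0],0]]'

```text
clock: 4.48
tcp_pos: [0.541, -0.0605, 0.1529]
orientation: [0.076, -0.026, 0.997, 0.001]
wrist_force: [0.7, 1.0, -1.3]
finger_gap: 0.0297
grip_force: 24.2
```

>>> step_arm --moves '[[[0,0,0],[0,0,0],0],[[0,0,0],[0,0,0],0]]'

```text
clock: 4.65
tcp_pos: [0.5405, -0.0593, 0.1522]
orientation: [0.075, -0.025, 0.997, 0.002]
wrist_force: [0.3, 1.1, -0.9]
finger_gap: 0.0298
grip_force: 24.3
```

```bash
python3 - <<'E'
from h import *
off=np.array([.0038,-.0007,.0263]);S=case(0,-.07,.009)
R=rot(yaw+np.pi,-.15)
go(*[(S+off+[0,0,h],R) for h in (.06,.022,0)])
E
```

```text
clock 4.65 tcp [ 0.5405 -0.0593  0.1522] F [ 0.3  1.1 -0.9] gap 0.029775036685000564 grip 24.271136429160833 q [-0.28  0.18 -0.35  0.91  0.05 -0.33]
[8.2, -6.8, 56.3] [-0.001, -0.0, -0.009]
[13.9, -6.8, 93.8] [-0.001, -0.0, -0.009]
[17.1, -6.8, 115.6] [-0.001, -0.0, -0.009]
```

>>> step_arm --moves '[[[4,-6.8,20],[0,0,-0.005],0],[[7,-6.8,45],[0,0,-0.009],0],[[10,-6.8,68],[0,0,-0.009],0],[[13,-6.8,86],[0,0,-0.009],0],[[13.9,-6.8,94],[0,0,-0.009],0],[[13.9,-6.8,94],[0,0,-0.009],0],[[13.9,-6.8,94],[0,0,-0.009],0]]'

```text
clock: 5.23
tcp_pos: [0.5414, -0.0638, 0.0576]
orientation: [0.075, -0.032, 0.997, 0.002]
wrist_force: [0.1, 0.5, 0.2]
finger_gap: 0.0295
grip_force: 24.3
```

```bash
python3 - <<'E'
from h import *
off=np.array([.0038,-.0007,.0263]);S=case(0,-.07,.009)
R=rot(yaw+np.pi,-.15)
im=imaging.read_camera('side')
go(*[(S+off+[0,0,h],R) for h in (.012,.001)])
c=im[180:300,260:380,::-1]
cv2.imwrite('pics/d.png',cv2.resize(c,None,fx=5,fy=5,interpolation=cv2.INTER_CUBIC))
E
```

```text
clock 5.2833 tcp [ 0.5421 -0.0641  0.0583] F [-0.  -0.2 -0.6] gap 0.029544246838141608 grip 24.272184044821188 q [-0.29  0.27 -0.48  0.68  0.05 -0.35]
[2.8, -1.9, 10.7] [-0.002, 0.002, 0.004]
[4.5, -1.8, 21.6] [-0.002, 0.002, 0.004]
```

View pics/d.png

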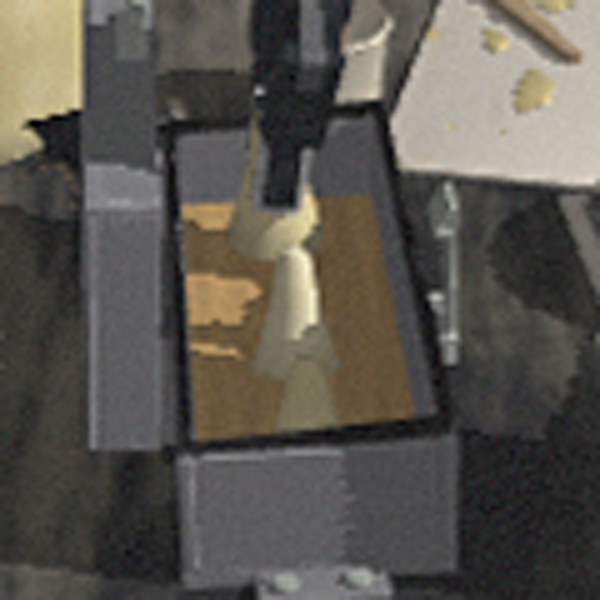

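The cone is held upright over the socket. Its foot spans columns 232 to 318 of the crop, with the widest row near 232.

```bash
python3 - <<'E'
from h import *
print(onz('side',260+275/5,180+232/5,.032), telemetry.get_state()['tcp_pos']-[.0038,-.0007,.0263])
print(case(0,-.07,.023))
E
```

```text
[ 0.53953112 -0.06859353  0.032     ] [ 0.53832998 -0.06342704  0.03198555]
[ 0.53729748 -0.06537404  0.023     ]
```

>>> step_arm --moves '[[[1.5,-1,5],[0,0,0],0],[[2.5,-1.5,9],[0,0,0],0],[[2.5,-1.5,9],[0,0,0],0],[[2.5,-1.5,9],[0,0,0],0]]'

```text
clock: 5.62
tcp_pos: [0.5401, -0.0662, 0.0477]
orientation: [0.075, -0.031, 0.997, 0.002]
wrist_force: [-0.1, 0.2, 0.4]
finger_gap: 0.0297
grip_force: 24.3
```

```bash
python3 - <<'E'
from h import *
off=np.array([.0038,-.0007,.0263]);S=case(0,-.07,.009)
R=rot(yaw+np.pi,-.15)
go(*[(S+off+[0,0,h],R) for h in (.012,.001)])
E
```

```text
clock 5.6167 tcp [ 0.5401 -0.0662  0.0477] F [-0.1  0.2  0.4] gap 0.029739398639210074 grip 24.27233752096072 q [-0.3   0.28 -0.5   0.65  0.05 -0.36]
[-1.0, 0.1, 0.6] [-0.001, 0.0, 0.003]
[0.7, 0.1, 11.4] [-0.001, 0.0, 0.003]
```

>>> step_arm --moves '[[[0,0,2],[0,0,0],0],[[0.3,0,4],[0,0,0],0],[[0.5,0,6],[0,0,0],0],[[0.5,0,6],[0,0,0],0]]'

```text
clock: 5.95
tcp_pos: [0.54, -0.066, 0.0414]
orientation: [0.075, -0.031, 0.997, 0.002]
wrist_force: [-0.2, 0.5, -0.8]
finger_gap: 0.0293
grip_force: 24.6
```

>>> step_arm --moves '[[[0.2,0,1.5],[0,0,0],0],[[0.4,0,3],[0,0,0],0],[[0.4,0,3],[0,0,0],0]]'

```text
clock: 6.2
tcp_pos: [0.5403, -0.066, 0.0381]
orientation: [0.075, -0.031, 0.997, 0.002]
wrist_force: [-0.8, 0.7, -0.0]
finger_gap: 0.0295
grip_force: 24.5
```

>>> step_arm --moves '[[[0.2,0,1],[0,0,0],0],[[0.3,0,2],[0,0,0],0],[[0.4,0,3],[0,0,0],0],[[0.4,0,3],[0,0,0],0]]'

```text
clock: 6.53
tcp_pos: [0.5405, -0.0661, 0.0353]
orientation: [0.075, -0.031, 0.997, 0.002]
wrist_force: [-1.6, -0.4, -1.7]
finger_gap: 0.0293
grip_force: 24.5
```

>>> step_arm --moves '[[[0,0,0],[0,0,0],34],[[0,0,0],[0,0,0],40],[[0,0,0],[0,0,0],48],[[0,0,-12],[0,0,0],48],[[0,0,-30],[0,0,0],48],[[0,0,-60],[0,0,0],48],[[0,0,-95],[0,0,0],48],[[0,0,-130],[0,0,0],48]]'

```text
clock: 7.2
tcp_pos: [0.5208, -0.0671, 0.1652]
orientation: [0.075, -0.031, 0.997, 0.002]
wrist_force: [1.3, 0.3, -0.2]
finger_gap: 0.0481
grip_force: 0.0
```

```bash
python3 - <<'E'
from h import *
im=imaging.read_camera('side');t=imaging.read_camera('top')
go()
c=im[150:300,240:390,::-1];d=t[170:290,250:410,::-1]
c=cv2.resize(c,(400,400),interpolation=cv2.INTER_CUBIC);d=cv2.resize(d,(400,300),interpolation=cv2.INTER_CUBIC)
cv2.imwrite('pics/e.png',np.hstack([c,cv2.copyMakeBorder(d,0,100,0,0,0)]))
E
```

```text
clock 7.3 tcp [ 0.5249 -0.0684  0.1707] F [ 1.9 -0.8  0.5] gap 0.04834324909177017 grip 0.0 q [-0.31  0.13 -0.36  0.93  0.05 -0.37]
```

View pics/e.png

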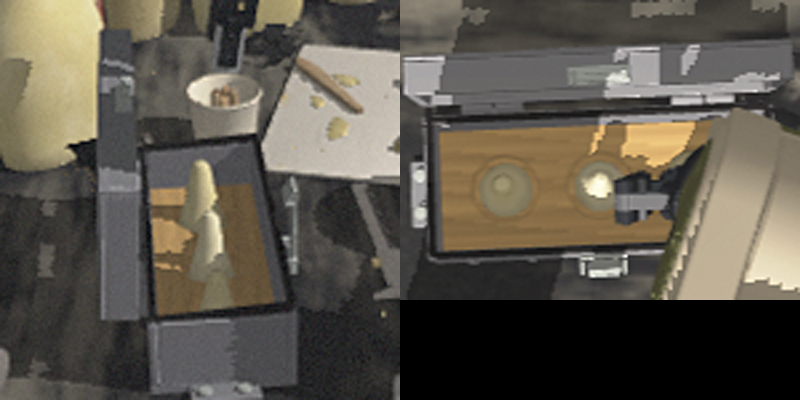

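The cone stands in its socket and the fingers are clear. Next I'll go over the lid with the fingers shut, to behind it.

```bash
python3 - <<'E'
from h import *
R=rot(yaw+np.pi)
go((case(.02,-.04,.27),R),(case(.12,0,.27),R),(case(.12,0,.15),R))
E
```

```text
clock 7.3 tcp [ 0.5249 -0.0684  0.1707] F [ 1.9 -0.8  0.5] gap 0.04834324909177017 grip 0.0 q [-0.31  0.13 -0.36  0.93  0.05 -0.37]
[-48.1, 31.6, -93.0] [-0.005, 0.161, 0.003]
[-147.0, 71.4, -77.2] [-0.005, 0.161, 0.003]
[-127.8, 72.0, 41.3] [-0.005, 0.161, 0.003]
```

>>> step_arm --moves '[[[-3,0,-35],[0,0.02,0],20],[[-8,5,-70],[0,0.06,0],0],[[-25,15,-95],[0,0.1,0],0],[[-50,32,-93],[0,0.13,0],0],[[-85,45,-87],[0,0.16,0],0],[[-120,60,-82],[0,0.16,0],0],[[-147,71,-77],[0,0.16,0],0],[[-147,71,-77],[0,0.16,0],0]]'

```text
clock: 7.97
tcp_pos: [0.6547, 0.0146, 0.2585]
orientation: [-0.005, -0.033, 0.999, -0.0]
wrist_force: [-1.4, 0.1, -1.5]
finger_gap: -0.0
grip_force: 0.0
```

```bash
python3 - <<'E'
from h import *
R=rot(yaw+np.pi)
go((case(.12,0,.15),R))
im=imaging.read_camera('side');c=im[60:300,180:440,::-1]
cv2.imwrite('pics/f.png',cv2.resize(c,None,fx=2.5,fy=2.5,interpolation=cv2.INTER_CUBIC))
E
```

```text
clock 7.9667 tcp [0.6547 0.0146 0.2585] F [-1.4  0.1 -1.5] gap -3.763079005577531e-05 grip 0.0 q [-0.1   0.48  0.37  1.46 -0.   -0.16]
[0.8, -2.7, 108.5] [-0.001, -0.01, 0.006]
```

View pics/f.png

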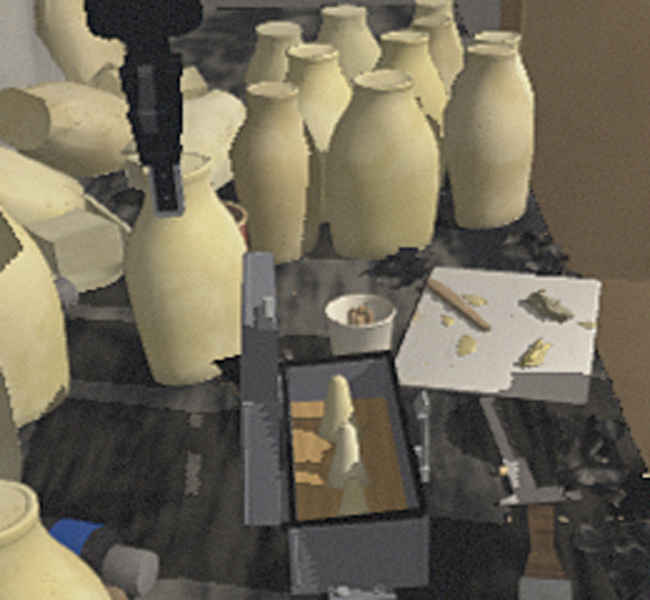

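The gripper is behind the lid at about (165,210) in the crop and clear of the vases. I'll lower it, then push forward.

>>> step_arm --moves '[[[0,-2,30],[0,0,0],0],[[0,-2.5,60],[0,-0.01,0],0],[[0,-2.5,90],[0,-0.01,0],0],[[0,-2.5,108],[0,-0.01,0],0],[[10,-2.5,108],[0,-0.01,0],0],[[20,-2.5,108],[0,-0.01,0],0]]'

```text
clock: 8.52
tcp_pos: [0.6271, 0.0077, 0.1522]
orientation: [-0.002, -0.031, 1.0, -0.001]
wrist_force: [-0.4, 0.4, 0.5]
finger_gap: -0.0001
grip_force: 0.0
```

```bash
cat >> h.py <<'E'
def lidp(th,a=-.092,b=.029): return case(.056+a*np.cos(th)+b*np.sin(th),0,.062-a*np.sin(th)+b*np.cos(th))
E
python3 - <<'E'
from h import *
R=rot(yaw+np.pi)
print('case x', (telemetry.get_state()['tcp_pos']-C)@cx)
E=.011*cx
go(*[(lidp(t,-.087)+E*np.sin(t),R) for t in (1.4,1.2,1.,.8,.6,.4,.3,.2)])
E
```

```text
case x 0.09407360358328906
clock 8.5167 tcp [0.6271 0.0077 0.1522] F [-0.4  0.4  0.5] gap -0.00011137240322401804 grip 0.0 q [-0.11  0.45  0.05  1.18 -0.   -0.18]
[13.4, 2.4, -0.5] [-0.001, -0.004, 0.002]
[32.3, 2.5, -1.3] [-0.001, -0.004, 0.002]
[51.4, 2.5, 1.5] [-0.001, -0.004, 0.002]
[70.0, 2.6, 7.8] [-0.001, -0.004, 0.002]
[87.2, 2.6, 17.4] [-0.001, -0.004, 0.002]
[102.5, 2.7, 30.0] [-0.001, -0.004, 0.002]
[109.2, 2.7, 37.2] [-0.001, -0.004, 0.002]
[115.2, 2.7, 44.9] [-0.001, -0.004, 0.002]
```

>>> step_arm --moves '[[[7,2,0],[0,0,0],0],[[13,2.4,0],[0,0,0],0],[[20,2.5,-1],[0,0,0],0],[[26,2.5,-1],[0,0,0],0],[[32,2.5,-1],[0,0,0],0]]'

```text
clock: 8.93
tcp_pos: [0.5976, 0.0086, 0.1563]
orientation: [0.001, -0.031, 1.0, -0.001]
wrist_force: [1.0, -0.8, 1.1]
finger_gap: -0.0
grip_force: 1.0
```

>>> step_arm --moves '[[[7,0,1],[0,0,0],0],[[13,0,2],[0,0,0],0],[[19,0,3],[0,0,0],0],[[28,0,6],[0,0,0],0],[[38,0,9],[0,0,0],0]]'

```text
clock: 9.35
tcp_pos: [0.559, 0.0064, 0.1461]
orientation: [0.0, -0.032, 1.0, -0.001]
wrist_force: [1.8, -0.5, -1.0]
finger_gap: 0.0001
grip_force: 0.5
```

```bash
python3 - <<'E'
from h import *
R=rot(yaw+np.pi)
E=.011*cx
go(*[(lidp(t,-.087)+E*np.sin(t),R) for t in (.8,.6,.5,.4,.3,.2)])
im=imaging.read_camera('side');c=im[60:300,180:440,::-1]
cv2.imwrite('pics/g.png',cv2.resize(c,None,fx=2.5,fy=2.5,interpolation=cv2.INTER_CUBIC))
E
```

```text
clock 9.35 tcp [0.559  0.0064 0.1461] F [ 1.8 -0.5 -1. ] gap 5.4640130393480524e-05 grip 0.500534430029802 q [-0.13  0.32 -0.16  1.09 -0.   -0.19]
[1.9, -0.3, 1.5] [-0.001, 0.0, 0.003]
[19.2, -0.3, 11.0] [-0.001, 0.0, 0.003]
[27.2, -0.2, 16.9] [-0.001, 0.0, 0.003]
[34.5, -0.2, 23.5] [-0.001, 0.0, 0.003]
[41.3, -0.2, 30.7] [-0.001, 0.0, 0.003]
[47.3, -0.2, 38.4] [-0.001, 0.0, 0.003]
```

View pics/g.png

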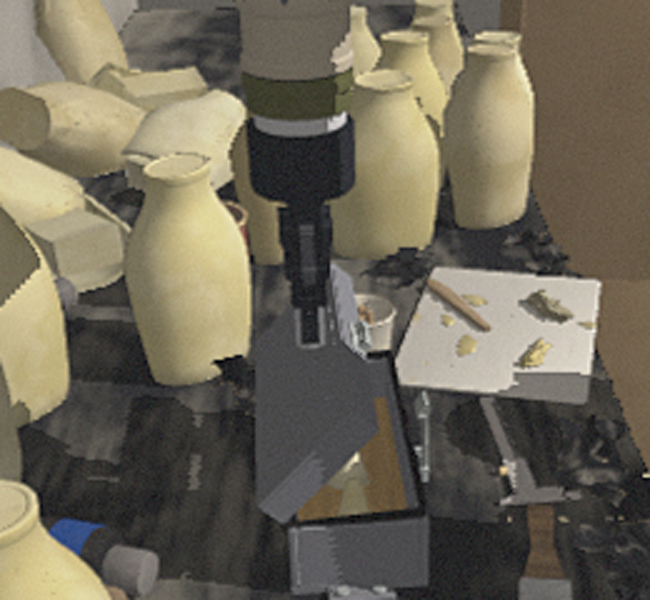

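The lid is following the fingers and is about half closed (roughly 0.8 rad).

>>> step_arm --moves '[[[6,0,4],[0,0,0],0],[[12,0,7],[0,0,0],0],[[19,0,11],[0,0,0],0],[[27,0,17],[0,0,0],0],[[34,0,23],[0,0,0],0],[[38,0,27],[0,0,0],0],[[41,0,31],[0,0,0],0]]'

```text
clock: 9.98
tcp_pos: [0.5176, 0.0038, 0.1147]
orientation: [-0.0, -0.031, 1.0, -0.001]
wrist_force: [0.6, 0.9, 0.4]
finger_gap: -0.0
grip_force: 0.4
```

```bash
python3 - <<'E'
from h import *
R=rot(yaw+np.pi)
E=.011*cx
go(*[(lidp(t,-.087)+E*np.sin(t),R) for t in (.2,.17)],*[(lidp(t,-.091),R) for t in (.15,.12,.09,.06,.04,.02)])
E
```

```text
clock 9.9833 tcp [0.5176 0.0038 0.1147] F [0.6 0.9 0.4] gap -1.2960545246446434e-05 grip 0.3635224630124867 q [-0.15  0.27 -0.31  0.99 -0.   -0.21]
[5.8, -0.2, 7.0] [-0.001, -0.001, 0.003]
[7.4, -0.2, 9.4] [-0.001, -0.001, 0.003]
[14.1, -0.2, 10.4] [-0.001, -0.001, 0.003]
[15.3, -0.2, 13.0] [-0.001, -0.001, 0.003]
[16.5, -0.2, 15.6] [-0.001, -0.001, 0.003]
[17.5, -0.2, 18.3] [-0.001, -0.001, 0.003]
[18.2, -0.1, 20.1] [-0.001, -0.001, 0.003]
[18.8, -0.1, 21.9] [-0.001, -0.001, 0.003]
```

>>> step_arm --moves '[[[5,0,4],[0,0,0],0],[[10,0,6],[0,0,0],0],[[15,0,8.5],[0,0,0],0],[[15.5,0,10.5],[0,0,0],0],[[15.5,0,10.5],[0,0,0],0]]'

```text
clock: 10.4
tcp_pos: [0.5024, 0.0027, 0.1046]
orientation: [-0.0, -0.031, 1.0, -0.001]
wrist_force: [0.1, -0.6, 0.4]
finger_gap: 0.0
grip_force: 0.0
```

>>> step_arm --moves '[[[1,0,1.5],[0,0,0],0],[[1,0,3],[0,0,0],0],[[1,0,3],[0,0,0],0]]'

```text
clock: 10.65
tcp_pos: [0.502, 0.0026, 0.1019]
orientation: [-0.0, -0.031, 1.0, -0.001]
wrist_force: [-1.8, -0.2, 3.5]
finger_gap: -0.0005
grip_force: 1.6
```

>>> step_arm --moves '[[[0.5,0,1],[0,0,0],0],[[0.5,0,2],[0,0,0],0],[[0.5,0,2],[0,0,0],0]]'

```text
clock: 10.9
tcp_pos: [0.5016, 0.0026, 0.0995]
orientation: [-0.0, -0.031, 1.0, -0.001]
wrist_force: [-0.8, -0.6, 0.8]
finger_gap: -0.0001
grip_force: 0.5
```

>>> step_arm --moves '[[[0.2,0,1],[0,0,0],0],[[0.2,0,1],[0,0,0],0]]'

```text
clock: 11.07
tcp_pos: [0.5015, 0.0026, 0.0986]
orientation: [0.0, -0.031, 1.0, -0.001]
wrist_force: [-1.5, 0.4, 1.2]
finger_gap: -0.0001
grip_force: 0.6
```

>>> step_arm --moves '[[[0.2,0,1],[0,0,0],0],[[0.2,0,1],[0,0,0],0]]'

```text
clock: 11.23
tcp_pos: [0.5013, 0.0026, 0.098]
orientation: [0.0, -0.031, 1.0, -0.001]
wrist_force: [-1.4, 0.2, 3.2]
finger_gap: -0.0002
grip_force: 1.6
```

>>> step_arm --moves '[[[0,0,0.5],[0,0,0],0],[[0,0,0.5],[0,0,0],0]]'

```text
clock: 11.4
tcp_pos: [0.5012, 0.0026, 0.0977]
orientation: [0.0, -0.031, 1.0, -0.001]
wrist_force: [-2.5, 0.4, 5.2]
finger_gap: -0.0001
grip_force: 2.7
```

>>> step_arm --moves '[[[0,0,0.5],[0,0,0],0],[[0,0,0.5],[0,0,0],0]]'

```text
clock: 11.57
tcp_pos: [0.5011, 0.0026, 0.0974]
orientation: [0.0, -0.031, 1.0, -0.001]
wrist_force: [-3.5, 0.0, 6.8]
finger_gap: 0.0001
grip_force: 3.6
```

>>> step_arm --moves '[[[0,0,0.5],[0,0,0],0],[[0,0,0.5],[0,0,0],0]]'

```text
clock: 11.73
tcp_pos: [0.501, 0.0026, 0.097]
orientation: [0.0, -0.031, 1.0, -0.001]
wrist_force: [-3.9, -0.6, 9.3]
finger_gap: 0.0003
grip_force: 4.4
```

>>> step_arm --moves '[[[0,0,0.5],[0,0,0],0],[[0,0,0.5],[0,0,0],0]]'

```text
clock: 11.9
tcp_pos: [0.5009, 0.0026, 0.0967]
orientation: [0.0, -0.031, 1.0, -0.001]
wrist_force: [-5.3, -0.8, 11.3]
finger_gap: 0.0002
grip_force: 5.2
```

>>> step_arm --moves '[[[0,0,0.4],[0,0,0],0],[[0,0,0.4],[0,0,0],0]]'

```text
clock: 12.07
tcp_pos: [0.5009, 0.0026, 0.0965]
orientation: [0.0, -0.031, 1.0, -0.001]
wrist_force: [-5.0, 0.5, 12.7]
finger_gap: -0.0001
grip_force: 5.9
```

```bash
python3 -c "
from h import *
go()"
```

```text
clock 12.0667 tcp [0.5009 0.0026 0.0965] F [-5.   0.5 12.7] gap -0.00014088163475937257 grip 5.929897567257285 q [-0.15  0.26 -0.38  0.94 -0.   -0.22]
```

>>> step_arm --moves '[[[0,0,0.4],[0,0,0],0],[[0,0,0.4],[0,0,0],0]]'

```text
clock: 12.23
tcp_pos: [0.5008, 0.0026, 0.0962]
orientation: [0.0, -0.031, 1.0, -0.001]
wrist_force: [-6.1, -0.1, 13.3]
finger_gap: -0.0002
grip_force: 6.6
```

>>> step_arm --moves '[[[0,0,0.4],[0,0,0],0],[[0,0,0.4],[0,0,0],0]]'

```text
clock: 12.4
tcp_pos: [0.5007, 0.0026, 0.096]
orientation: [-0.0, -0.031, 1.0, -0.001]
wrist_force: [-5.9, -1.1, 14.4]
finger_gap: 0.0001
grip_force: 7.3
```

>>> step_arm --moves '[[[0,0,0.3],[0,0,0],0],[[0,0,0.3],[0,0,0],0]]'

```text
clock: 12.57
tcp_pos: [0.5006, 0.0026, 0.0957]
orientation: [-0.0, -0.031, 1.0, -0.001]
wrist_force: [-7.7, 0.2, 16.3]
finger_gap: -0.0002
grip_force: 7.7
```

>>> step_arm --moves '[[[0,0,0.2],[0,0,0],0],[[0,0,0.2],[0,0,0],0]]'

```text
clock: 12.73
tcp_pos: [0.5006, 0.0025, 0.0956]
orientation: [-0.0, -0.031, 1.0, -0.001]
wrist_force: [-7.2, -0.2, 16.4]
finger_gap: -0.0
grip_force: 8.0
```

```bash
python3 -c "
from h import *
print(telemetry.get_state()['tau'])
F=[]
for i in range(4):
    im=imaging.read_camera('side'); F.append(telemetry.get_state()['wrist_force'])
print(np.round(F,1))
cv2.imwrite('pics/h0.png',im[:,:,::-1])
go()"
```

```text
[ 7.25684746e-03 -3.43748474e+01  2.50971115e+01 -3.19771171e+00
  3.65062617e-01 -2.19274966e-04]
[[-7.7  0.4 16.9]
 [-6.4 -0.2 16.2]
 [-7.   0.4 16.5]
 [-7.8  0.1 16.9]]
clock 12.9333 tcp [0.5006 0.0025 0.0956] F [-7.8  0.1 16.9] gap -0.00012977362065566016 grip 8.012507501989603 q [-0.15  0.26 -0.38  0.93 -0.   -0.22]
```

The force on the fingers has a −x component of about 7 N that works against closing, so the effective closing force is only about 13 N. I'll relieve the shear first.

>>> step_arm --moves '[[[0.4,0,0],[0,0,0],0],[[0.4,0,0],[0,0,0],0]]'

```text
clock: 13.1
tcp_pos: [0.5006, 0.0025, 0.0956]
orientation: [0.0, -0.031, 1.0, -0.001]
wrist_force: [-6.4, 0.1, 14.6]
finger_gap: -0.0
grip_force: 7.5
```

>>> step_arm --moves '[[[0.4,0,0],[0,0,0],0],[[0.4,0,0],[0,0,0],0]]'

```text
clock: 13.27
tcp_pos: [0.5005, 0.0025, 0.0956]
orientation: [0.001, -0.031, 1.0, -0.001]
wrist_force: [-5.0, 0.4, 14.9]
finger_gap: 0.0004
grip_force: 7.1
```

>>> step_arm --moves '[[[0.6,0,0.1],[0,0,0],0],[[0.6,0,0.1],[0,0,0],0]]'

```text
clock: 13.43
tcp_pos: [0.5005, 0.0025, 0.0956]
orientation: [0.001, -0.031, 1.0, -0.001]
wrist_force: [-4.0, 0.8, 14.1]
finger_gap: -0.0001
grip_force: 6.8
```

>>> step_arm --moves '[[[0.6,0,0.2],[0,0,0],0],[[0.6,0,0.2],[0,0,0],0]]'

```text
clock: 13.6
tcp_pos: [0.5005, 0.0025, 0.0957]
orientation: [0.002, -0.031, 1.0, -0.001]
wrist_force: [-2.7, 1.4, 13.6]
finger_gap: -0.0002
grip_force: 6.8
```

Shear is mostly gone. I'll press on in small steps.

>>> step_arm --moves '[[[0.4,0,0.4],[0,0,0],0],[[0.4,0,0.4],[0,0,0],0]]'

```text
clock: 13.77
tcp_pos: [0.5004, 0.0025, 0.0955]
orientation: [0.002, -0.032, 1.0, -0.001]
wrist_force: [-3.2, 1.3, 14.7]
finger_gap: 0.0003
grip_force: 7.2
```

>>> step_arm --moves '[[[0.3,0,0.3],[0,0,0],0],[[0.3,0,0.3],[0,0,0],0]]'

```text
clock: 13.93
tcp_pos: [0.5004, 0.0025, 0.0954]
orientation: [0.002, -0.032, 0.999, -0.001]
wrist_force: [-2.3, 0.6, 16.1]
finger_gap: 0.0005
grip_force: 7.6
```

>>> step_arm --moves '[[[0.3,0,0.2],[0,0,0],0],[[0.3,0,0.2],[0,0,0],0]]'

```text
clock: 14.1
tcp_pos: [0.5004, 0.0025, 0.0953]
orientation: [0.003, -0.032, 0.999, -0.001]
wrist_force: [-2.6, 1.4, 15.2]
finger_gap: 0.0003
grip_force: 7.9
```

```bash
python3 - <<'E'
from h import *
F=[]
for i in range(3):
    im=imaging.read_camera('side'); F.append(telemetry.get_state()['wrist_force'])
print(np.round(F,1)); go()
cv2.imwrite('pics/h.png',cv2.resize(im[160:310,250:400,::-1],None,fx=4,fy=4,interpolation=cv2.INTER_CUBIC))
a=cv2.imread('pics/g.png')
for th in (0,.08):
    print(proj('side',case(-.062-.067*np.sin(th),0,.024+.067)))
E
```

```text
[[-2.1  1.2 15.4]
 [-2.3  1.5 16.1]
 [-2.2  1.2 15.7]]
clock 14.25 tcp [0.5004 0.0025 0.0953] F [-2.2  1.2 15.7] gap -0.00013112696115702606 grip 7.904946031048894 q [-0.16  0.25 -0.39  0.93 -0.   -0.22]
(np.float64(348.0580679371153), np.float64(219.094446402897))
(np.float64(350.6873927946841), np.float64(218.95073660891597))
```

View pics/h.png

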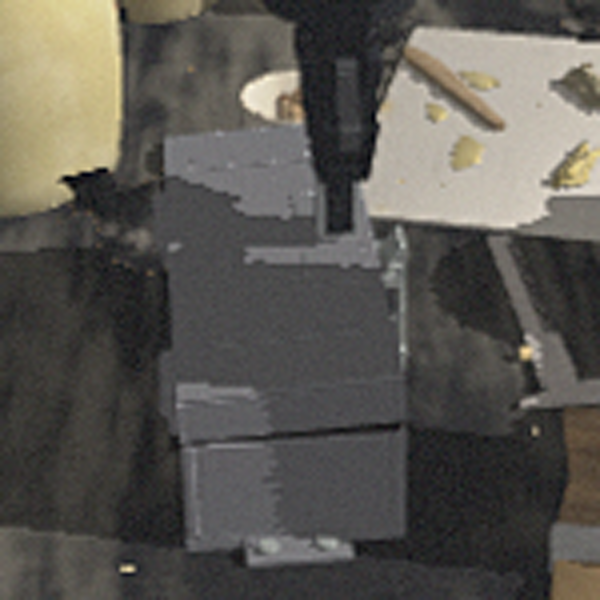

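The lid is nearly shut. The fingertips are on the thumb pad at about (340,230) and the catch is at about (400,245). The hook hasn't clicked yet, so I'll keep pressing gently.

>>> step_arm --moves '[[[0.4,0,0.3],[0,0,0],0],[[0.4,0,0.3],[0,0,0],0]]'

```text
clock: 14.42
tcp_pos: [0.5003, 0.0025, 0.0952]
orientation: [0.003, -0.032, 0.999, -0.001]
wrist_force: [-0.6, 1.2, 15.6]
finger_gap: 0.0002
grip_force: 8.0
```

>>> step_arm --moves '[[[0.3,0,0.3],[0,0,0],0],[[0.3,0,0.3],[0,0,0],0]]'

```text
clock: 14.58
tcp_pos: [0.5002, 0.0025, 0.0951]
orientation: [0.003, -0.032, 0.999, -0.001]
wrist_force: [-1.4, 2.3, 17.2]
finger_gap: 0.0002
grip_force: 8.3
```

>>> step_arm --moves '[[[0.1,0,0.2],[0,0,0],0],[[0.1,0,0.2],[0,0,0],0]]'

```text
clock: 14.75
tcp_pos: [0.5002, 0.0025, 0.0949]
orientation: [0.003, -0.032, 0.999, -0.001]
wrist_force: [-1.5, 2.2, 17.1]
finger_gap: -0.0003
grip_force: 8.6
```

```bash
python3 - <<'E'
from h import *
F=[];I=[]
for i in range(3):
    im=imaging.read_camera('side'); F.append(telemetry.get_state()['wrist_force']);I.append(im.astype(float))
print(np.round(F,1)); go()
h0=cv2.imread('pics/h0.png')[:,:,::-1].astype(float)
d=np.abs(np.mean(I,0)-h0).mean(2)[205:255,335:360]
print(d.max(), np.argwhere(d>25)[:20]+[205,335])
E
```

```text
[[-0.6  0.9 17.6]
 [-1.8  2.7 18.6]
 [-1.2  1.9 17.2]]
clock 14.9 tcp [0.5002 0.0025 0.0949] F [-1.2  1.9 17.2] gap -8.09323279981676e-05 grip 8.676924705505371 q [-0.16  0.25 -0.39  0.92 -0.   -0.22]
49.666666666666664 [[205 338]
 [205 339]
 [205 340]
 [205 342]
 [212 338]
 [213 338]
 [214 338]
 [217 338]
 [219 344]
 [219 345]
 [220 344]
 [220 345]
 [221 344]
 [226 335]
 [226 336]
 [226 337]
 [226 338]
 [226 339]
 [226 340]
 [229 346]]
```

```bash
python3 - <<'E'
from h import *
now=np.mean([imaging.read_camera('side').astype(float) for _ in range(2)],0).mean(2)
s0=cv2.imread('pics/side0.png').astype(float).mean(2);h0=cv2.imread('pics/h0.png').astype(float).mean(2)
cv2.imwrite('pics/now.png',now)
for r in (214,217,219,221,223,226,229,232,236,242,248):
    print(r);[print('  ',n,i[r,340:358].astype(int)) for n,i in (('s0',s0),('h0',h0),('now',now))]
print(telemetry.get_state()['wrist_force'])
E
```

```text
214
   s0 [ 73  88  81 102 107 105 112 114 128 134 134 154 167 177 186 190 189 185]
   h0 [123 128 102 103 109 109 114 116 131 134 142 159 175 184 188 196 191 194]
   now [127 129 103  98 111 111 115 120 132 135 140 160 174 184 188 197 197 193]
217
   s0 [36 59 54 56 60 55 44 66 86 96 75 66 72 64 64 60 48 46]
   h0 [121 119 123  82  56  53  52  63  84 162 125  62  71  68  67  60  55  52]
   now [123 120 121  86  56  56  53  57  85 159 122  63  72  67  68  59  51  47]
219
   s0 [15 49 49 50 49 47 65 88 89 88 83 80 72 67 62 65 57 66]
   h0 [124 119 121  92  82  79  72  88  87 133 143 100  65  70  67  59  64  69]
   now [118 118 125  90  51  56  69  85  87 136 146 102  72  68  63  65  62  67]
221
   s0 [24 29 54 53 47 69 90 92 87 88 91 80 70 62 53 63 59 65]
   h0 [115 117 116 131 117 101  89  90  85  81 173 132  64  63  58  60  63  66]
   now [123 121 116 145 143 112  96  88  87  86 170 135  66  58  57  61  64  67]
223
   s0 [23 17 50 58 57 60 81 88 90 90 95 77 64 63 61 60 59 66]
   h0 [119 117 120 131 104  79  82  88  92 113 109 107  79  64  60  59  61  64]
   now [121 120 119 123 104 
[... 906 characters left out ...]
 73  74  74  75  73  74  77  56  55  75 135 104  71  69  68  67  73  77]
242
   s0 [66 70 68 45 26 28 33 83 94 90 85 62 43 45 41 50 39 47]
   h0 [ 70  72  73  78  76  73  75  75  78  87 116  95  73  69  68  63  68  75]
   now [ 76  78  75  70  75  76  75  77  80  81 117  96  74  75  70  64  65  72]
248
   s0 [ 72  68  68  67  47  30  34  59  87  97 100  73  45  43  42  44  47  43]
   h0 [ 72  76  74  77  75  75  77  74  76  72 111 107  76  72  74  70  73  61]
   now [ 76  71  75  73  76  74  74  75  74  75 111 108  79  68  70  73  70  66]
[-1.81756558  1.99769847 16.9967823 ][ WARN:0@1.598] global loadsave.cpp:1063 imwrite_ Unsupported depth image for selected encoder is fallbacked to CV_8U.
```

The hook's edge sits in the same columns as at rest, so it may already have clicked. I'll ease off and see whether the lid follows.

>>> step_arm --moves '[[[0,0,-0.7],[0,0,0],0],[[0,0,-0.7],[0,0,0],0]]'

```text
clock: 15.17
tcp_pos: [0.5004, 0.0025, 0.0955]
orientation: [0.003, -0.032, 0.999, -0.001]
wrist_force: [-0.6, 2.6, 15.1]
finger_gap: 0.0001
grip_force: 7.7
```

>>> step_arm --moves '[[[0,0,-0.7],[0,0,0],0],[[0,0,-0.7],[0,0,0],0]]'

```text
clock: 15.33
tcp_pos: [0.5004, 0.0025, 0.0958]
orientation: [0.003, -0.032, 0.999, -0.001]
wrist_force: [0.3, 1.8, 12.5]
finger_gap: -0.0002
grip_force: 6.3
```

>>> step_arm --moves '[[[0,0,-0.7],[0,0,0],0],[[0,0,-0.7],[0,0,0],0]]'

```text
clock: 15.5
tcp_pos: [0.5004, 0.0025, 0.096]
orientation: [0.003, -0.032, 0.999, -0.001]
wrist_force: [1.8, 1.1, 8.4]
finger_gap: -0.0001
grip_force: 4.3
```

>>> step_arm --moves '[[[0,0,-0.7],[0,0,0],0],[[0,0,-0.7],[0,0,0],0]]'

```text
clock: 15.67
tcp_pos: [0.4998, 0.0023, 0.0961]
orientation: [0.002, -0.031, 1.0, -0.001]
wrist_force: [3.1, 1.1, 6.1]
finger_gap: 0.0
grip_force: 3.3
```

>>> step_arm --moves '[[[0,0,-0.7],[0,0,0],0],[[0,0,-0.7],[0,0,0],0]]'

```text
clock: 15.83
tcp_pos: [0.4986, 0.0022, 0.0962]
orientation: [0.001, -0.031, 1.0, -0.001]
wrist_force: [2.4, 1.3, 5.3]
finger_gap: 0.0
grip_force: 2.8
```

>>> step_arm --moves '[[[0,0,-0.7],[0,0,0],0],[[0,0,-0.7],[0,0,0],0]]'

```text
clock: 16.0
tcp_pos: [0.4974, 0.0023, 0.0963]
orientation: [-0.0, -0.031, 1.0, -0.001]
wrist_force: [0.8, -0.5, 3.7]
finger_gap: 0.0001
grip_force: 2.1
```

>>> step_arm --moves '[[[0,0,-1],[0,0,0],0],[[0,0,-1],[0,0,0],0]]'

```text
clock: 16.17
tcp_pos: [0.496, 0.0025, 0.0966]
orientation: [-0.001, -0.031, 1.0, -0.001]
wrist_force: [-0.8, -0.6, -0.2]
finger_gap: -0.0001
grip_force: 0.0
```

>>> step_arm --moves '[[[0,0,-2],[0,0,0],0],[[0,0,-2],[0,0,0],0]]'

```text
clock: 16.33
tcp_pos: [0.4967, 0.0025, 0.099]
orientation: [-0.001, -0.031, 1.0, -0.001]
wrist_force: [0.0, -0.2, 0.0]
finger_gap: 0.0002
grip_force: 0.0
```

```bash
python3 - <<'E'
from h import *
a=imaging.read_camera('side').astype(float).mean(2); cv2.imwrite('pics/rel.png',a.astype(np.uint8))
now=cv2.imread('pics/now.png',0).astype(float)
go()
for r in (219,221,226,236):
    print(r);[print('  ',n,i[r,340:358].astype(int)) for n,i in (('now',now),('rel',a))]
# vertical shift of lid near left corner (lid end edge) 
for c in (305,315,325): print(c);[print('  ',i[250:272,c].astype(int)) for i in (now,a)]
for t in (.06,.03): print(proj('side',lidp(t,-.1)+.12*cy))
E
```

```text
clock 16.3833 tcp [0.4969 0.0024 0.099 ] F [ 0.5 -0.8  0.5] gap -0.00020097667792634726 grip 0.0 q [-0.16  0.25 -0.38  0.94 -0.   -0.22]
219
   now [119 118 126  91  51  56  70  86  87 136 146 103  72  68  63  65  62  68]
   rel [120 121 126  94  75  88  78  84  85 132 144 101  66  70  63  65  66  73]
221
   now [124 121 117 145 144 113  96  89  87  86 170 135  66  59  58  62  65  68]
   rel [120 119 116 130 121 102  91  91  88  78 166 128  68  61  59  60  67  62]
226
   now [114 125 122 114 119  81  76 131 156 164 139  86  58  63  56  59  59  70]
   rel [ 66 113 122 116 103  67  76 127 149 153 138  85  57  63  52  55  62  66]
236
   now [ 74  75  75  76  74  75  78  56  56  75 136 105  72  70  68  68  73  77]
   rel [ 73  77  73  76  80  77  79  56  59  77 131 108  73  69  71  68  68  79]
305
   [ 75  75  78  78  74  67  86 130 119 102 117  95  96  94  92  94  94  94
  97  90  72 135]
   [ 77  77  73  70  71  72  83 126 118  89 115  95 100  93  94  99  94  91
 103  92  72 136]
315
   [ 78  72  72  75  76  76  73  79 111 125  94  92  86  98  99  96  92 100
  93  30  82 106]
   [ 78  77  74  74  80  72  73  78  92 116  96  92  86  96  92  94  94  93
  80  33  81 107]
325
   [72 75 76 75 76 77 77 77 80 76 76 76 72 75 80 80 78 72 32 59 84 72]
   [77 79 74 69 75 78 77 71 79 77 78 77 72 79 77 79 80 62 31 63 87 74]
(np.float64(345.35223997666856), np.float64(251.3639556183352))
(np.float64(345.8895656076598), np.float64(252.67723370178436))
```

Contact was lost with the lid still about 2 mm into the gasket, and the hook is at its rest column, so the catch holds. I'll retreat and verify.

>>> step_arm --moves '[[[0,0,-10],[0,0,0],0],[[0,0,-35],[0,0,0],0],[[0,0,-70],[0,0,0],0],[[0,0,-105],[0,0,0],0],[[0,0,-130],[0,0,0],0],[[0,0,-130],[0,0,0],0],[[0,0,-130],[0,0,0],0],[[0,0,-130],[0,0,0],0]]'

```text
clock: 17.05
tcp_pos: [0.4971, 0.0026, 0.2291]
orientation: [-0.0, -0.031, 1.0, -0.001]
wrist_force: [-0.5, -0.2, -0.1]
finger_gap: -0.0
grip_force: 0.0
```

```bash
python3 - <<'E'
from h import *
a=imaging.read_camera('side').astype(float).mean(2)
b=cv2.imread('pics/rel.png',0).astype(float);s0=cv2.imread('pics/side0.png').astype(float).mean(2)
go()
for r in (219,221,223,226,236):
    print(r);[print('  ',n,i[r,343:357].astype(int)) for n,i in (('s0',s0),('rel',b),('fin',a))]
for c in (305,315,325,335): print(c);[print('  ',i[250:272,c].astype(int)) for i in (b,a)]
E
```

```text
clock 17.1 tcp [0.4966 0.0027 0.2284] F [ 0.5 -0.3  0.5] gap 0.00023467543090167103 grip 0.0 q [-0.16  0.16 -0.16  1.25 -0.   -0.22]
219
   s0 [50 49 47 65 88 89 88 83 80 72 67 62 65 57]
   rel [ 94  75  88  78  84  85 132 144 101  66  70  63  65  66]
   fin [ 93  74  88  78  86  89 129 142 101  66  72  65  64  63]
221
   s0 [53 47 69 90 92 87 88 91 80 70 62 53 63 59]
   rel [130 121 102  91  91  88  78 166 128  68  61  59  60  67]
   fin [126 121 102  92  85  84  85 167 131  70  57  56  67  68]
223
   s0 [58 57 60 81 88 90 90 95 77 64 63 61 60 59]
   rel [136 100  79  86  89  94 111 107 106  82  69  56  62  64]
   fin [135 107  74  88  85  93 106 111 104  83  63  61  55  61]
226
   s0 [39 54 49 63 91 94 91 94 75 50 58 57 54 56]
   rel [116 103  67  76 127 149 153 138  85  57  63  52  55  62]
   fin [ 67  93  71  74 125 151 156 134  86  59  61  59  61  60]
236
   s0 [ 24  23  28  29  28  46  78 112  75  40  48  44  34  44]
   rel [ 76  80  77  79  56  59  77 131 108  73  69  71  68  68]
   fin [ 74  75  74  79  55  61  76 133 101  70  70  68  68  73]
305
   [ 77  77  73  70  71  72  83 126 118  89 115  95 100  93  94  99  94  91
 103  92  72 136]
   [ 76  74  74  73  71  85 122 123 117  90 110  96  94  91  89  94  94  92
  97  93  73 134]
315
   [ 78  77  74  74  80  72  73  78  92 116  96  92  86  96  92  94  94  93
  80  33  81 107]
   [ 76  71  74  76  75  70  93 122  82 109  95  94  91  93  90  96  97  92
  78  32  80 103]
325
   [77 79 74 69 75 78 77 71 79 77 78 77 72 79 77 79 80 62 31 63 87 74]
   [74 76 71 74 78 77 84 71 77 72 78 72 76 78 76 78 78 58 23 62 84 74]
335
   [73 75 73 78 81 88 72 83 77 74 80 75 72 75 74 76 61 16 51 86 78 78]
   [76 76 71 76 78 86 72 79 74 79 72 75 75 78 77 78 61 26 50 81 75 75]
```

```bash
python3 -c "
from workcell import env
print(env.hand_in())"
```

```text
the job is handed in; nothing more can be done
None
```

The loose cone is standing in the empty socket and the lid is shut. The catch appears to hold it: the lid stayed down after I let go and the hook is at rest, though I never felt a distinct click. I pressed with up to about 18 N, and the job is handed in at about 17 s with the arm clear.

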